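# Park the squeegee and hold the stencil frame up at its index

## Robot

A 6-joint arm with a two-finger parallel gripper is mounted at the origin on the work surface. World frame = base frame: x ahead of the robot, y to its left, z up, the work surface at z = 0. Lengths are in m, angles in rad, forces in N, time in s.
With the tool pointing down it reaches from about 0.425 to 0.95 m from the base axis. Payload 3.5 kg.
Tool frame: the origin (TCP) lies on the mounting face of the last link; the fingertips stand 173 mm ahead of it and the grasp point (between the pads) lies 155 mm ahead of it; z points along the fingers, x is the direction in which the jaws open and shut, and the axes are right-handed (so a half turn about z gives the same grasp; the last joint's range is limited). The gripper opens to 85 mm and grips with 20 to 120 N. Pads are 22 mm wide; open, the fingers measure 114 mm over their backs; the gripper's body (76 mm by 85 mm) begins 54 mm behind the grasp point. The pads swing forward as they close: fully open they stand 13 mm farther back than shut.
Start: joints at [1.197, 0.286, 1.577, -0, 1.279, -0.15], TCP at [0.15, 0.658, 0.405] pointing down, gripper open.
Joint ranges: [-2.77, 2.77], [-0.9, 2.22], [0.21, 2.48], [-1.53, 4.67], [0.24, 2.81], [-2.84, 2.84]. Speed limits (rad/s): [2.79, 2.79, 3.14, 3.14, 3.14, 3.14].

## Interface

Orientations are given as a unit quaternion [x, y, z, w].
In Python, from plant import get_state, read_camera, sign_off gives the robot as it stands.
- The arm moves only by the shell command python3 -m jog 'ROWS' [FORCE]. ROWS is JSON, a list of rows, each an object of numbers: "grip": the closure, from 0 (fully open) to 1 (shut); "x", "y", "z": the shift along the tool's x, y, z in mm; "rx", "ry", "rz": the turn, a rotation vector about the tool's x, y, z in degrees. A call has 1 to 8 rows; each row shifts and turns the commanded pose from where the row before left it, along the tool's axes as they then stand; what a row does not reach is not made up. A row lasts 1/12 s, in which the tool goes at most 41.7 mm and 7.16 degrees, less where a joint would pass 70% of its speed; a pose out of reach is approached as far as the arm can. A call with a gripper value outside its range is refused whole. The fingers move at their own pace and stop on an object; FORCE is the grip in N (left out, the last holds). Time passes only in rows, so rows that do not move let the fingers close. It gives the time, the measured TCP pose, the force and the opening at its end, in the units of the state.
- get_state(): the state, without advancing time (a new reading comes with each control period).
- read_camera(name): name is "scene" or "top" or "wrist"; returns a dict with "frame" (420x560x3 uint8, red, green, blue), "intrinsics" (3x3 intrinsics, pixels), "R" (3x3) and "t" (3): a world point X has camera coordinates R X + t. Camera axes: x right, y down, z forward; pixel columns grow to the right and rows downward; lengths in m; the calibration is good to about 2 mm. The wrist camera is an equidistant fisheye: a pixel r from the principal point sees the ray r / f radians off the axis. A picture is of the moment at which its call begins. There is no depth.
- sign_off(): hands the job in, once; it reports no verdict.
The state is a dict: "time": time; "qpos": joint angles; "dq": joint speeds; "joint_efforts": joint torques, N m; "eef_pos": TCP position; "tcp_rot": TCP orientation; "contact_force": force on the tool from outside, world axes, zero at the start; "wrist_torque": the same for the moment, N m; "opening": opening from 0.0 (shut) to 1.0 (fully open).
Only numpy, scipy, OpenCV 4.12 (cv2) and the standard library are available. Lean on these libraries where they do the work, as an engineer would, in place of code of your own. Each camera call takes 0.05 s, during which the arm holds its last target.

## Task

The print stroke is done and I need both hands to take the board out of the stencil printer. First lift the squeegee off the stencil and stand it on its feet in the steel drip tray, leaving the stencil frame down; then take the stencil frame by its front handle, raise it gently until its pointer lines up with the index on the quadrant, and hold it there. There is no stay and the frame falls if let go, so finish while still holding it; leave the index setting and the other things on the bench as they are.

Things in the scene. Friction and masses are not known exactly. Their poses are not given: they have to be found in the camera images.
- printer: Manual stencil printer, fixed to the bench: aluminium base plate 270 x 300 mm on feet, a board nest and a hinged stencil frame over it. Origin: on the bench under the middle of the base plate. x points from the front (handle) side to the hinge, y left along the hinge axis, z up. Hinge axis at x = +100 mm, z = 85 mm; base front edge at x = -135 mm.
- frame_hinge (a point): Middle of the frame's hinge axis (along the printer's y), 85 mm above the bench. The stencil frame: 20 x 20 mm aluminium bars, outside 220 mm deep from the hinge by 260 mm wide; down, its bars span heights 75 to 95 mm and the steel foil between them has its upper face at 78 mm; the opening inside the bars is 180 x 220 mm.
- stencil_frame (a joint): Angle of the stencil frame in rad: 0 = down and level, growing as the front edge is raised about the hinge at the far side (stop at 1.35). The frame weighs about 0.8 kg (varies by a fifth), swings freely and falls shut; about 4 N upwards at the handle carries it.
- lift_handle: Handle grip: black round sleeve, 14 mm diameter, 98 mm long, turning freely on a spindle between two arms of the frame, 275 mm from the hinge axis in the frame's plane, 48 mm free gap to the frame's front bar; over 60 mm clear beneath. Origin: its middle; y along it. At frame angle a it is 85 mm + 275 mm sin a high and 275 mm cos a level distance from the hinge axis.
- lift_index (a joint): Setting of the index in rad, on the same scale as the frame's angle: the pointer lines up with it when both are equal. A dark steel rider clamped stiffly on the aluminium quadrant arc beside the frame at the left (136 to 158 mm to +y of the middle plane), with a thin tongue sticking out of the arc. Arc and index reach up to 210 mm above the bench: carry things over or around them.
- index_tip (a point): Tip of the index tongue: 144 mm from the hinge axis, 146 mm to the left of the printer's middle plane.
- frame_pointer (a point): Tip of the thin steel pointer tongue on the left side bar of the stencil frame: 144 mm from the hinge axis, 146 mm left of the middle plane; when the frame stands at the index, it coincides with index_tip.
- squeegee: Squeegee: aluminium holder bar 20 mm thick (x), 144 mm long (y), from 24 to 60 mm above its underside, on two steel end cheeks (feet) 44 mm wide across x and 30 mm high, 152 mm over all in y; 0.17 kg (varies by a quarter). Origin: middle of its underside, z up. It stands on the stencil foil (underside at 78 mm), long side roughly along the printer's y.
- drip_tray: Shallow open steel tray, fixed: 210 mm (x) by 100 mm (y), rim 16 mm high, walls and floor 3 mm. Origin: middle of its underside. It lies to the left or to the right of the printer.
- component_box: Clear plastic box of components, fixed, 170 x 110 mm, 45 mm high, on the other side of the printer from the tray. Origin: middle of its underside. Leave alone.
- solder_spool_a: Solder spool, 64 mm diameter, 55 mm high, standing loose. Origin: middle of its underside. Leave alone.
- solder_spool_b: A second, equal solder spool, loose. Leave alone.
- tweezers: Black tweezers, 147 mm long (along x), 8 mm high, loose on the bench. Origin: on the bench under their middle. Leave alone.
- flux_bottle: Small white bottle, 40 mm diameter, 85 mm high, loose. Origin: middle of its underside. Leave alone.
- spare_board: Loose green circuit board 100 x 70 mm, under 10 mm high. Origin: middle of its underside. Leave alone.
- screwdriver: Black-handled screwdriver, 150 mm long (along x), loose on the bench. Leave alone.

How it is judged:
On the way, in this order (a step that is already met when the one before it is completed fails the run):
1. the squeegee stands in the drip tray, let go, with the stencil frame still down (x of squeegee in the frame of drip_tray between -0.035 and 0.035 m and y of squeegee in the frame of drip_tray between -0.03 and 0.03 m and z of squeegee in the frame of drip_tray below 0.008 m and angle between squeegee's own z axis and vertical below 0.1 rad and contact force between the fingers and squeegee below 0.1 N and linear speed of squeegee below 0.02 m/s and value of joint stencil_frame below 0.06 rad), for 0.2 s.
2. the stencil frame is held by its handle at the index (angle between the x axis of frame_pointer and the x axis of index_tip, either way round below 0.07 rad and contact force between the fingers and lift_handle above 1 N), for 0.4 s.
At the end, for the whole second after the job is handed in: The stencil frame stands still within 0.07 rad (4 degrees) of the index, carried by the fingers on its handle (over 1 N), and the squeegee stands upright on the floor of the drip tray, at rest and untouched, while the program has finished and the arm keeps holding (all of step 2 and velocity of joint stencil_frame between -0.05 and 0.05 rad/s and x of squeegee in the frame of drip_tray between -0.035 and 0.035 m and y of squeegee in the frame of drip_tray between -0.03 and 0.03 m and z of squeegee in the frame of drip_tray below 0.008 m and angle between squeegee's own z axis and vertical below 0.1 rad and linear speed of squeegee below 0.02 m/s and contact force between the arm and squeegee below 0.1 N); the arm keeps its last pose, push and grip.
It fails at once if the frame is jerked up or let fall (faster than 1.5 rad/s) (velocity of joint stencil_frame above 1.5 rad/s or velocity of joint stencil_frame below -1.5 rad/s).
It fails at once if the squeegee is toppled (angle between squeegee's own z axis and vertical above 1 rad).
It fails at once if the index is shifted (distance of index_tip from where it was at the start of the episode above 0.006 m).
It fails at once if a bystander is disturbed (distance of any of solder_spool_a, solder_spool_b, tweezers, flux_bottle, spare_board, screwdriver from where it was at the start of the episode above 0.03 m).
It also fails if it takes over 58 s, if anything falls off the work surface, if the arm or the gripper's body presses on something with over 40 N, if the wrist force passes 120 N, or if a joint passes its speed limit or range.

## Working session

There is one attempt and no reset: what is moved stays moved. The work goes in short steps, Python scripts to look and compute and a shell command to move; the robot and the scene stay as the last step left them, time stands still between calls to the robot, and variables do not carry over. Pictures are saved under pics/ and viewed, and the job is handed in when it is done.

```bash
ls; mkdir -p pics
python3 - <<'E'
from plant import *
import cv2
s=get_state();print(s)
for n in("scene","top","wrist"):
    c=read_camera(n);cv2.imwrite(f"pics/{n}0.png",c["frame"][:,:,::-1]);print(n,c["intrinsics"],c["R"],c["t"])
E
```

```text
pics
{'time': 0.0, 'qpos': array([ 1.19702800e+00,  2.87202264e-01,  1.57818287e+00,  4.38338861e-06,
        1.27857851e+00, -1.50018635e-01]), 'dq': array([ 4.06991734e-04,  7.41876762e-04,  5.17941422e-04, -5.92776137e-05,
       -1.86770427e-03, -1.02292111e-03]), 'joint_efforts': array([-7.14083690e-04, -4.05988812e+01, -2.92625427e+01, -1.62735332e-04,
        5.84434223e-03,  1.56898281e-07]), 'eef_pos': array([0.14966552, 0.65794418, 0.4033191 ]), 'tcp_rot': array([ 7.81628722e-01,  6.23742844e-01, -1.02777624e-03,  5.90835482e-04]), 'contact_force': array([-0.61468108,  0.28510202,  0.36101217]), 'wrist_torque': array([ 0.00478125, -0.0210654 , -0.00284695]), 'opening': 0.9986990410787917}
scene [[462.00533782   0.         281.04645417]
 [  0.         462.00533782 210.10941715]
 [  0.           0.           1.        ]] [[ 0.02311112  0.99968759  0.00951781]
 [ 0.79741659 -0.0126911  -0.60329571]
 [-0.60298645  0.0215325  -0.79746078]] [-0.02171493 -0.37956134  1.5268687 ]
top [[489.29729937   0.         275.51762344]
 [  0.         489.29729937 219.10087391]
 [  0.           0.           1.        ]] [[-2.94482842e-04 -9.99999953e-01 -9.05105006e-05]
 [-9.97580106e-01  3.00063057e-04 -6.95258327e-02]
 [ 6.95258565e-02  6.98173100e-05 -9.97580147e-01]] [-0.00253932  0.51907281  1.42926802]
wrist [[325.1922621    0.         277.9894653 ]
 [  0.         325.1922621  208.42103155]
 [  0.           0.           1.        ]] [[ 0.22221372  0.97499719 -0.0012407 ]
 [ 0.93927457 -0.21373045  0.26848197]
 [ 0.26150399 -0.06082573 -0.96328391]] [-0.67426893 -0.03425701  0.37821491]
```

View pics/scene0.png

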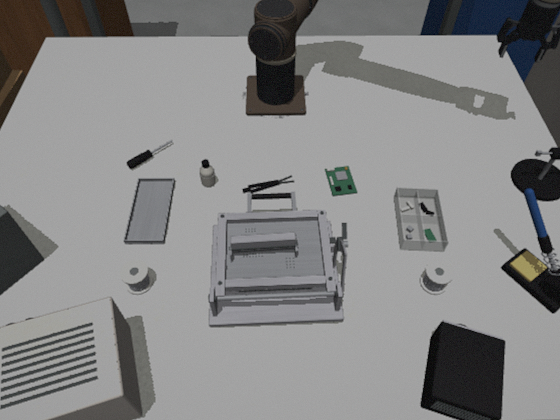

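View pics/top0.png

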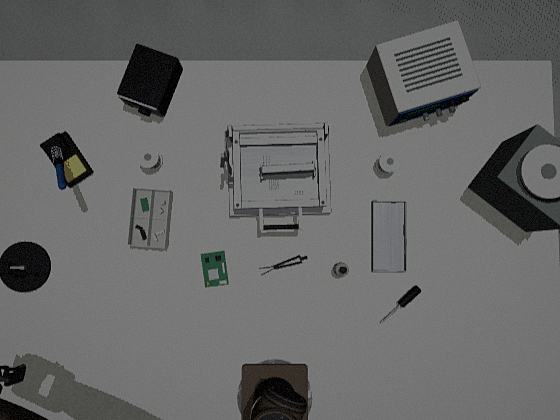

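View pics/wrist0.png

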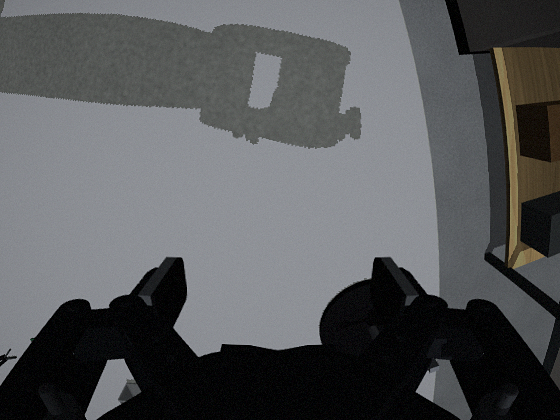

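The tray is to the right (-y) at top pixel (389,237), and the printer is at about (280,170) with its handle at (279,227). The index arc is on the left at (226,155). I'll enlarge these.

Run:
```python
import cv2
a=cv2.imread("pics/top0.png")
def crop(im,x0,y0,x1,y1,k,n):
    c=cv2.resize(im[y0:y1,x0:x1],None,fx=k,fy=k,interpolation=cv2.INTER_CUBIC)
    c=cv2.convertScaleAbs(c,alpha=1.3)
    for x in range((x0+9)//10*10,x1,10):
        cv2.line(c,((x-x0)*k,0),((x-x0)*k,6 if x%50 else 14),(0,0,255),1)
        if x%20==0: cv2.putText(c,str(x),((x-x0)*k+1,24),0,.35,(0,0,255),1)
    for y in range((y0+9)//10*10,y1,10):
        cv2.line(c,(0,(y-y0)*k),(8,(y-y0)*k),(0,0,255),1)
        if y%20==0: cv2.putText(c,str(y),(10,(y-y0)*k+4),0,.35,(0,0,255),1)
    cv2.imwrite(n,c)
crop(a,215,118,345,240,6,"pics/t1.png")
crop(a,330,190,430,290,6,"pics/t2.png")
b=cv2.imread("pics/scene0.png")
crop(b,200,180,360,330,5,"pics/s1.png")
crop(b,110,130,220,260,4,"pics/s2.png")
```

```text
(no output)
```

View pics/t1.png

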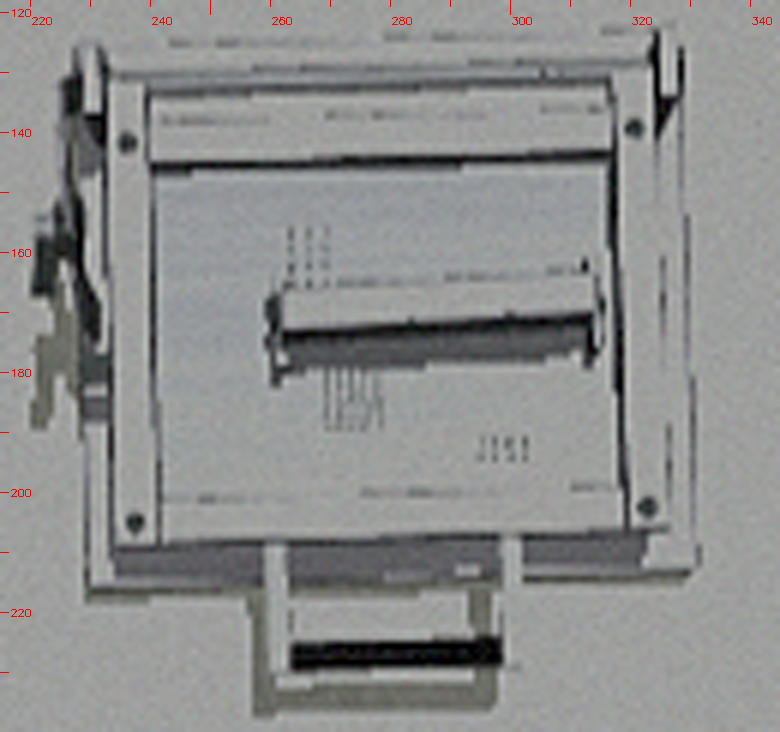

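View pics/t2.png

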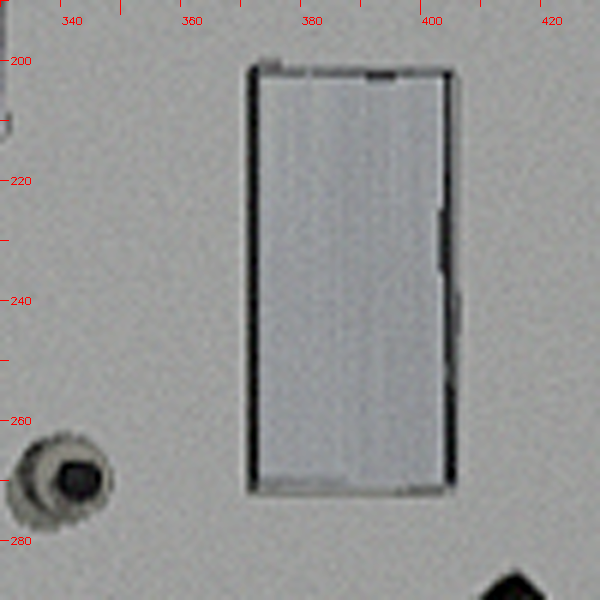

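View pics/s1.png

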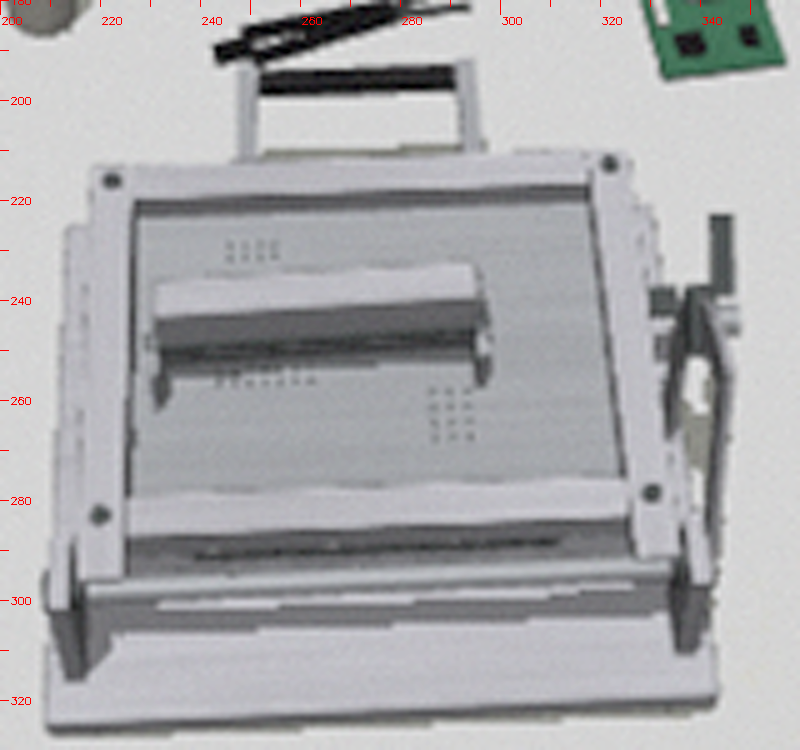

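View pics/s2.png

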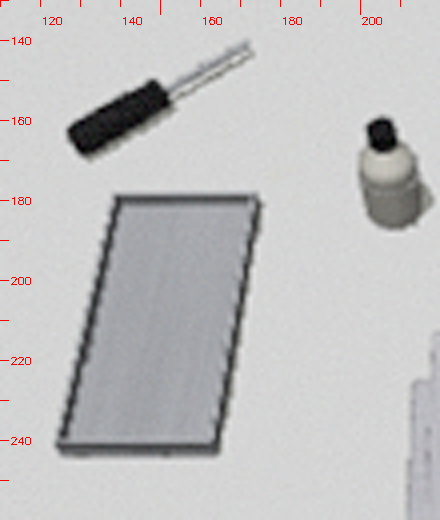

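```bash
cat > h.py <<'E'
import numpy as np
from plant import *
def bp(c,u,v,z):
    K,R,t=c["intrinsics"],c["R"],c["t"]
    d=R.T@np.linalg.solve(K,[u,v,1.]); o=-R.T@t
    return o+d*(z-o[2])/d[2]
def pj(c,X):
    p=c["R"]@np.array(X)+c["t"]; p=c["intrinsics"]@p; return p[:2]/p[2]
E
python3 - <<'E'
from h import *
np.set_printoptions(precision=4,suppress=True)
T=read_camera("top");S=read_camera("scene")
def go(c,n,z,L):
    P=np.array([bp(c,u,v,z) for u,v in L]);print(n,P[:,:2].tolist() and np.round(P[:,:2],4).tolist(),"mean",P.mean(0)[:2])
go(T,"handle",.085,[(263.5,226.9),(298.5,226)])
go(S,"handle",.085,[(252,196.5),(291.5,195)])
go(T,"sq",.138,[(261.8,166.5),(313.5,164),(261.8,173),(313.5,171)])
go(S,"sq",.138,[(231.5,236.2),(294.5,233),(231.5,244),(295,241)])
go(T,"tray",.016,[(371.5,201.5),(405.5,201.5),(371.5,272),(405.5,272)])
go(S,"tray",.016,[(137,179.5),(175,179.5),(124,241),(164.5,242)])
go(T,"screws",.095,[(234.3,141.8),(318.8,139.2),(235.6,205),(320.8,202.3)])
go(S,"screws",.095,[(222,216),(321.5,213),(220,282.5),(330,278.5)])
go(T,"base front",.04,[(229.5,215.5),(329,213)])
E
```

```text
handle [[0.4924, 0.0312], [0.4949, -0.0675]] mean [ 0.4936 -0.0181]
handle [[0.4965, -0.0634], [0.4932, 0.0358]] mean [ 0.4948 -0.0138]
sq [[0.6548, 0.0347], [0.6617, -0.1066], [0.6369, 0.0347], [0.6424, -0.1065]] mean [ 0.6489 -0.0359]
sq [[0.6511, -0.1043], [0.6449, 0.0355], [0.6716, -0.1034], [0.6661, 0.0357]] mean [ 0.6584 -0.0341]
tray [[0.5715, -0.2877], [0.5715, -0.3887], [0.3632, -0.2848], [0.3632, -0.3848]] mean [ 0.4674 -0.3365]
tray [[0.3757, -0.3861], [0.3772, -0.2812], [0.579, -0.3851], [0.5837, -0.2836]] mean [ 0.4789 -0.334 ]
screws [[0.7332, 0.1139], [0.7405, -0.1254], [0.5534, 0.1093], [0.5609, -0.1298]] mean [ 0.647 -0.008]
screws [[0.5635, -0.1339], [0.5583, 0.1057], [0.7424, -0.1286], [0.737, 0.1107]] mean [ 0.6503 -0.0115]
base front [[0.5281, 0.1314], [0.5353, -0.1586]] mean [ 0.5317 -0.0136]
```

```bash
cat >> h.py <<'E'
from scipy.spatial.transform import Rotation as Ro
def rel(p,yaw_deg,n=None):
    s=get_state(); R=Ro.from_quat(s["tcp_rot"]).as_matrix()
    d=R.T@(np.array(p)-s["eef_pos"])*1000
    y=np.radians(yaw_deg); G=np.array([[np.cos(y),np.sin(y),0],[np.sin(y),-np.cos(y),0],[0,0,-1]])
    r=Ro.from_matrix(R.T@G).as_rotvec(degrees=True)
    print("t",round(s["time"],2),"pos",s["eef_pos"].round(4),"yaw",np.degrees(np.arctan2(R[1,0],R[0,0])).round(2),"F",s["contact_force"].round(1),"op",round(s["opening"],3))
    print("shift mm",d.round(1),"|d|",np.linalg.norm(d).round(1),"rot",r.round(2))
E
python3 -c "
from h import *
rel([.654,-.036,.45],2.6)"
```

```text
t 0.25 pos [0.1497 0.6581 0.4041] yaw 77.18 F [-0.3 -0.2 -0.9] op 0.998
shift mm [-564.9  645.7  -45.4] |d| 859.2 rot [3.000e-02 6.000e-02 7.458e+01]
```

```bash
python3 -m jog '[{"grip":0,"x":-23,"y":26,"z":-6},{"grip":0,"x":-23,"y":26,"z":-6},{"grip":0,"x":-23,"y":26,"z":-6},{"grip":0,"x":-23,"y":26,"z":-6},{"grip":0,"x":-23,"y":26,"z":-6},{"grip":0,"x":-23,"y":26,"z":-6},{"grip":0,"x":-23,"y":26,"z":-6},{"grip":0,"x":-23,"y":26,"z":-4}]'
python3 -m jog '[{"grip":0,"x":-23,"y":26},{"grip":0,"x":-23,"y":26},{"grip":0,"x":-23,"y":26},{"grip":0,"x":-23,"y":26},{"grip":0,"x":-23,"y":26},{"grip":0,"x":-23,"y":26},{"grip":0,"x":-23,"y":26},{"grip":0,"x":-23,"y":26}]'
python3 -m jog '[{"grip":0,"x":-23,"y":26},{"grip":0,"x":-23,"y":26},{"grip":0,"x":-23,"y":26},{"grip":0,"x":-23,"y":26},{"grip":0,"x":-23,"y":26},{"grip":0,"x":-20,"y":26},{"grip":0,"x":-15,"y":15},{"grip":0}]'
python3 -c "
from h import *
rel([.654,-.036,.45],2.6)"
```

```text
t 0.25 pos [0.1497 0.6581 0.4041] yaw 77.18 F [-0.3 -0.2 -0.9] op 0.998
shift mm [-564.9  645.7  -45.4] |d| 859.2 rot [3.000e-02 6.000e-02 7.458e+01]$[0]: bad value
$[0]: bad value
$[0]: bad value
```

```bash
python3 -m jog --help; python3 -m jog '[{"grip":0,"x":-23,"y":26,"z":-6,"rx":0,"ry":0,"rz":0}]'
```

```text
time: 0.33
eef_pos: [0.1678, 0.6317, 0.4084]
tcp_rot: [0.78, 0.625, -0.001, -0.0]
contact_force: [0.4, -1.2, -0.1]
opening: 0.998invalid input: not JSON, or not a number
```

```bash
python3 -m jog '[{"grip":0,"x":-23,"y":26,"z":-6,"rx":0,"ry":0,"rz":0},{"grip":0,"x":-23,"y":26,"z":-6,"rx":0,"ry":0,"rz":0},{"grip":0,"x":-23,"y":26,"z":-6,"rx":0,"ry":0,"rz":0},{"grip":0,"x":-23,"y":26,"z":-6,"rx":0,"ry":0,"rz":0},{"grip":0,"x":-23,"y":26,"z":-6,"rx":0,"ry":0,"rz":0},{"grip":0,"x":-23,"y":26,"z":-6,"rx":0,"ry":0,"rz":0},{"grip":0,"x":-23,"y":26,"z":-5,"rx":0,"ry":0,"rz":0},{"grip":0,"x":-23,"y":26,"z":0,"rx":0,"ry":0,"rz":0}]'
python3 -m jog '[{"grip":0,"x":-23,"y":26,"z":0,"rx":0,"ry":0,"rz":0},{"grip":0,"x":-23,"y":26,"z":0,"rx":0,"ry":0,"rz":0},{"grip":0,"x":-23,"y":26,"z":0,"rx":0,"ry":0,"rz":0},{"grip":0,"x":-23,"y":26,"z":0,"rx":0,"ry":0,"rz":0},{"grip":0,"x":-23,"y":26,"z":0,"rx":0,"ry":0,"rz":0},{"grip":0,"x":-23,"y":26,"z":0,"rx":0,"ry":0,"rz":0},{"grip":0,"x":-23,"y":26,"z":0,"rx":0,"ry":0,"rz":0},{"grip":0,"x":-23,"y":26,"z":0,"rx":0,"ry":0,"rz":0}]'
python3 -c "
from h import *
rel([.654,-.036,.45],2.6)"
```

```text
time: 1.0
eef_pos: [0.3327, 0.403, 0.4532]
tcp_rot: [0.782, 0.624, 0.001, -0.0]
contact_force: [0.8, -0.6, 0.3]
opening: 1.0
time: 1.67
eef_pos: [0.4946, 0.1772, 0.4518]
tcp_rot: [0.782, 0.624, 0.0, 0.0]
contact_force: [1.3, 0.7, -0.4]
opening: 0.999
t 1.67 pos [0.4946 0.1772 0.4518] yaw 77.17 F [ 1.3  0.7 -0.4] op 0.999
shift mm [-172.5  202.8    1.9] |d| 266.3 rot [ 1.000e-02 -2.000e-02  7.457e+01]
```

```bash
python3 -m jog '[{"grip":0,"x":-23,"y":26,"z":0,"rx":0,"ry":0,"rz":0},{"grip":0,"x":-23,"y":26,"z":0,"rx":0,"ry":0,"rz":0},{"grip":0,"x":-23,"y":26,"z":0,"rx":0,"ry":0,"rz":0},{"grip":0,"x":-23,"y":26,"z":0,"rx":0,"ry":0,"rz":0},{"grip":0,"x":-23,"y":26,"z":0,"rx":0,"ry":0,"rz":0},{"grip":0,"x":-23,"y":26,"z":0,"rx":0,"ry":0,"rz":0},{"grip":0,"x":-18,"y":24,"z":0,"rx":0,"ry":0,"rz":0},{"grip":0,"x":-9,"y":12,"z":0,"rx":0,"ry":0,"rz":7}]'
python3 -m jog '[{"grip":0,"x":0,"y":0,"z":0,"rx":0,"ry":0,"rz":7},{"grip":0,"x":0,"y":0,"z":0,"rx":0,"ry":0,"rz":7},{"grip":0,"x":0,"y":0,"z":0,"rx":0,"ry":0,"rz":7},{"grip":0,"x":0,"y":0,"z":0,"rx":0,"ry":0,"rz":7},{"grip":0,"x":0,"y":0,"z":0,"rx":0,"ry":0,"rz":7},{"grip":0,"x":0,"y":0,"z":0,"rx":0,"ry":0,"rz":7},{"grip":0,"x":0,"y":0,"z":0,"rx":0,"ry":0,"rz":7},{"grip":0,"x":0,"y":0,"z":0,"rx":0,"ry":0,"rz":7}]'
python3 -m jog '[{"grip":0,"x":0,"y":0,"z":0,"rx":0,"ry":0,"rz":7},{"grip":0,"x":0,"y":0,"z":0,"rx":0,"ry":0,"rz":4.6},{"grip":0,"x":0,"y":0,"z":0,"rx":0,"ry":0,"rz":0}]'
python3 -c "
from h import *
import cv2
rel([.654,-.036,.275],2.6)
c=read_camera('wrist');cv2.imwrite('pics/w1.png',c['frame'][:,:,::-1])"
```

```text
time: 2.33
eef_pos: [0.646, -0.0278, 0.4512]
tcp_rot: [0.82, 0.573, -0.0, 0.0]
contact_force: [-0.8, 0.2, 0.4]
opening: 1.001
time: 3.0
eef_pos: [0.6445, -0.0247, 0.4515]
tcp_rot: [0.993, 0.12, -0.0, -0.0]
contact_force: [-0.4, -0.1, 0.0]
opening: 1.0
time: 3.25
eef_pos: [0.6445, -0.0247, 0.4516]
tcp_rot: [1.0, 0.022, -0.0, -0.0]
contact_force: [-0.3, -0.3, 0.1]
opening: 1.0
t 3.25 pos [ 0.6445 -0.0247  0.4516] yaw 2.5 F [-0.3 -0.3  0.1] op 1.0
shift mm [  9.   11.8 176.5] |d| 177.2 rot [-0.    0.02 -0.1 ]
```

View pics/w1.png

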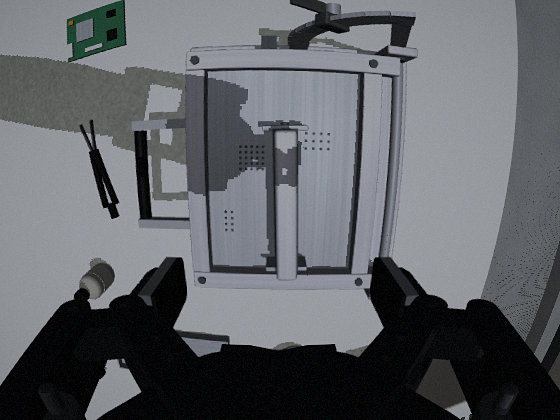

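The wrist view shows the squeegee bar running from (286,130) to (287,278), the handle at (142,175), and the arc with the index at (330,15). I'll enlarge it to measure.

```bash
python3 - <<'E'
from h import *
import cv2
a=cv2.imread("pics/w1.png")
c=cv2.resize(a[115:295,240:340],None,fx=4,fy=3.2,interpolation=cv2.INTER_CUBIC)
c2=cv2.resize(a[0:70,240:430],None,fx=4,fy=4,interpolation=cv2.INTER_CUBIC)
cv2.imwrite("pics/w1a.png",cv2.convertScaleAbs(c,alpha=1.3));cv2.imwrite("pics/w1b.png",cv2.convertScaleAbs(c2,alpha=1.5))
E
cat >> h.py <<'E'
def bw(c,u,v,z):
    K,R,t=c["intrinsics"],c["R"],c["t"]
    q=np.array([(u-K[0,2])/K[0,0],(v-K[1,2])/K[1,1]]);th=np.hypot(*q)
    d=np.r_[np.sin(th)*q/th,np.cos(th)] if th>0 else np.array([0,0,1.])
    d=R.T@d;o=-R.T@t
    return o+d*(z-o[2])/d[2]
E
```

```text
(no output)
```

View pics/w1a.png

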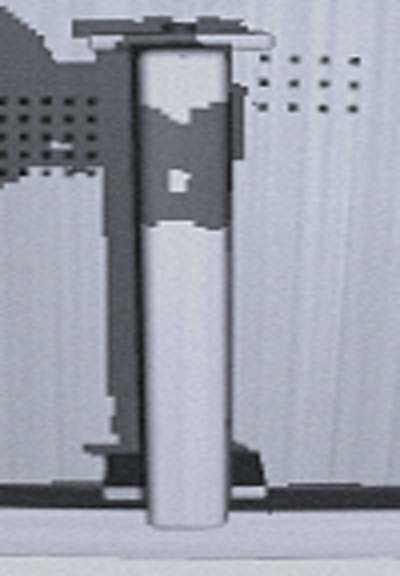

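View pics/w1b.png

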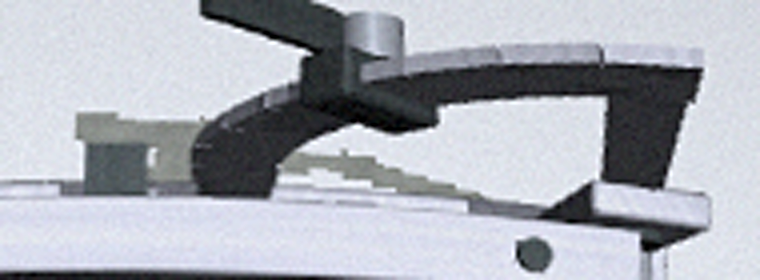

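Run:
```python
from h import *
c=read_camera("wrist")
P=[bw(c,240+x/4,115+y/3.2,.138) for x,y in[(140,47),(230,47),(148,525),(226,525)]]
print(np.round(P,4),np.mean(P,0));
a=np.mean(P[:2],0)-np.mean(P[2:],0);print(np.degrees(np.arctan2(-a[0],a[1])))
for uv in [(142,130),(142,220)]: print(bw(c,*uv,.085))
rel(np.r_[np.mean(P,0)[:2],.275],2.6)
```

```text
[[ 0.6389  0.0351  0.138 ]
 [ 0.6583  0.0361  0.138 ]
 [ 0.6471 -0.1067  0.138 ]
 [ 0.6662 -0.1059  0.138 ]] [ 0.65264563 -0.0353559   0.138     ]
3.2435241245988555
[0.49409848 0.03151845 0.085     ]
[ 0.48976938 -0.0708691   0.085     ]
t 3.35 pos [ 0.6445 -0.0247  0.4516] yaw 2.71 F [ 0.2 -0.5 -0.2] op 0.997
shift mm [  7.6  11.1 176.6] |d| 177.1 rot [-0.    0.02  0.11]
```

```bash
python3 -m jog '[{"grip":0,"x":7.6,"y":11,"z":26,"rx":0,"ry":0,"rz":0},{"grip":0,"x":0,"y":0,"z":35,"rx":0,"ry":0,"rz":0},{"grip":0,"x":0,"y":0,"z":35,"rx":0,"ry":0,"rz":0},{"grip":0,"x":0,"y":0,"z":30,"rx":0,"ry":0,"rz":0},{"grip":0,"x":0,"y":0,"z":20,"rx":0,"ry":0,"rz":0},{"grip":0,"x":0,"y":0,"z":15,"rx":0,"ry":0,"rz":0},{"grip":0,"x":0,"y":0,"z":15,"rx":0,"ry":0,"rz":0},{"grip":0,"x":0,"y":0,"z":0,"rx":0,"ry":0,"rz":0}]'
python3 -m jog '[{"grip":1,"x":0,"y":0,"z":0,"rx":0,"ry":0,"rz":0},{"grip":1,"x":0,"y":0,"z":0,"rx":0,"ry":0,"rz":0},{"grip":1,"x":0,"y":0,"z":0,"rx":0,"ry":0,"rz":0},{"grip":1,"x":0,"y":0,"z":0,"rx":0,"ry":0,"rz":0},{"grip":1,"x":0,"y":0,"z":0,"rx":0,"ry":0,"rz":0},{"grip":1,"x":0,"y":0,"z":0,"rx":0,"ry":0,"rz":0},{"grip":1,"x":0,"y":0,"z":0,"rx":0,"ry":0,"rz":0},{"grip":1,"x":0,"y":0,"z":0,"rx":0,"ry":0,"rz":0}]' 50
python3 -c "
from h import *
import cv2
rel([.654,-.036,.275],2.6)
c=read_camera('wrist');cv2.imwrite('pics/w2.png',c['frame'][:,:,::-1])"
```

```text
time: 4.02
eef_pos: [0.6515, -0.0352, 0.2716]
tcp_rot: [1.0, 0.023, -0.003, -0.001]
contact_force: [-1.5, -0.2, -0.4]
opening: 1.003
time: 4.68
eef_pos: [0.653, -0.0354, 0.277]
tcp_rot: [1.0, 0.023, 0.001, 0.0]
contact_force: [-0.5, -0.8, 4.3]
opening: 0.231
t 4.68 pos [ 0.653  -0.0354  0.277 ] yaw 2.59 F [-0.5 -0.8  4.3] op 0.231
shift mm [0.9 0.7 2. ] |d| 2.3 rot [ 0.03 -0.11 -0.01]
```

View pics/w2.png

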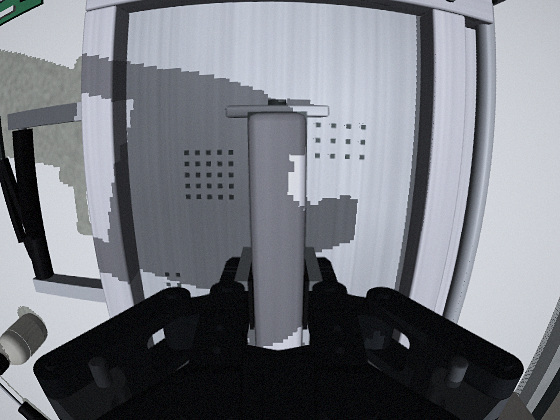

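```bash
python3 -m jog '[{"grip":1,"x":0,"y":0,"z":-5,"rx":0,"ry":0,"rz":0},{"grip":1,"x":0,"y":0,"z":-15,"rx":0,"ry":0,"rz":0},{"grip":1,"x":0,"y":0,"z":-25,"rx":0,"ry":0,"rz":0},{"grip":1,"x":0,"y":0,"z":-25,"rx":0,"ry":0,"rz":0},{"grip":1,"x":0,"y":0,"z":-25,"rx":0,"ry":0,"rz":0},{"grip":1,"x":0,"y":0,"z":-25,"rx":0,"ry":0,"rz":0},{"grip":1,"x":0,"y":0,"z":-20,"rx":0,"ry":0,"rz":0},{"grip":1,"x":0,"y":0,"z":0,"rx":0,"ry":0,"rz":0}]'
python3 -c "
from h import *
import cv2
rel([.472,-.335,.42],-90)
c=read_camera('scene');cv2.imwrite('pics/s3.png',c['frame'][:,:,::-1])"
```

```text
time: 5.4
eef_pos: [0.6532, -0.0354, 0.4224]
tcp_rot: [1.0, 0.023, 0.005, 0.001]
contact_force: [1.2, -0.8, -0.8]
opening: 0.228
t 5.4 pos [ 0.6532 -0.0354  0.4224] yaw 2.58 F [ 1.2 -0.8 -0.8] op 0.228
shift mm [-194.5  291.2    1.2] |d| 350.2 rot [-0.34 -0.54 92.58]
```

View pics/s3.png

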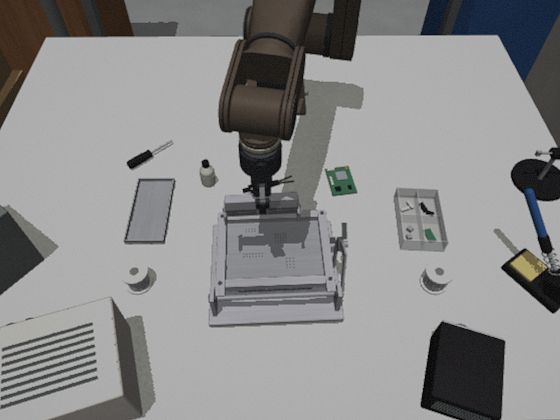

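The squeegee is lifted level, with its bar at (262,207), and the frame is still down. Next I carry it to the tray.

```bash
python3 -m jog '[{"grip":1,"x":-8,"y":12,"z":0,"rx":0,"ry":0,"rz":0},{"grip":1,"x":-15,"y":23,"z":0,"rx":0,"ry":0,"rz":0},{"grip":1,"x":-17,"y":25,"z":0,"rx":0,"ry":0,"rz":0},{"grip":1,"x":-17,"y":25,"z":0,"rx":0,"ry":0,"rz":0},{"grip":1,"x":-17,"y":25,"z":0,"rx":0,"ry":0,"rz":0},{"grip":1,"x":-17,"y":25,"z":0,"rx":0,"ry":0,"rz":0},{"grip":1,"x":-17,"y":25,"z":0,"rx":0,"ry":0,"rz":0},{"grip":1,"x":-17,"y":25,"z":0,"rx":0,"ry":0,"rz":0}]'
python3 -m jog '[{"grip":1,"x":-17,"y":25,"z":0,"rx":0,"ry":0,"rz":0},{"grip":1,"x":-17,"y":25,"z":0,"rx":0,"ry":0,"rz":0},{"grip":1,"x":-16,"y":25,"z":0,"rx":0,"ry":0,"rz":0},{"grip":1,"x":-12,"y":20,"z":0,"rx":0,"ry":0,"rz":0},{"grip":1,"x":-7,"y":11,"z":0,"rx":0,"ry":0,"rz":3},{"grip":1,"x":0,"y":0,"z":0,"rx":0,"ry":0,"rz":6},{"grip":1,"x":0,"y":0,"z":0,"rx":0,"ry":0,"rz":6.5},{"grip":1,"x":0,"y":0,"z":0,"rx":0,"ry":0,"rz":6.5}]'
python3 -m jog '[{"grip":1,"x":0,"y":0,"z":0,"rx":0,"ry":0,"rz":6.5},{"grip":1,"x":0,"y":0,"z":0,"rx":0,"ry":0,"rz":6.5},{"grip":1,"x":0,"y":0,"z":0,"rx":0,"ry":0,"rz":6.5},{"grip":1,"x":0,"y":0,"z":0,"rx":0,"ry":0,"rz":6.5},{"grip":1,"x":0,"y":0,"z":0,"rx":0,"ry":0,"rz":6.5},{"grip":1,"x":0,"y":0,"z":0,"rx":0,"ry":0,"rz":6.5},{"grip":1,"x":0,"y":0,"z":0,"rx":0,"ry":0,"rz":6.5},{"grip":1,"x":0,"y":0,"z":0,"rx":0,"ry":0,"rz":6.5}]'
python3 -m jog '[{"grip":1,"x":0,"y":0,"z":0,"rx":0,"ry":0,"rz":6.5},{"grip":1,"x":0,"y":0,"z":0,"rx":0,"ry":0,"rz":6},{"grip":1,"x":0,"y":0,"z":0,"rx":0,"ry":0,"rz":3},{"grip":1,"x":0,"y":0,"z":0,"rx":0,"ry":0,"rz":0},{"grip":1,"x":0,"y":0,"z":0,"rx":0,"ry":0,"rz":0}]'
python3 -c "
from h import *
import cv2
rel([.472,-.335,.21],-90)
c=read_camera('wrist');cv2.imwrite('pics/w4.png',c['frame'][:,:,::-1])
for uv in [(0,0)]: pass
"
```

```text
time: 6.12
eef_pos: [0.5342, -0.227, 0.4126]
tcp_rot: [1.0, 0.022, -0.002, -0.001]
contact_force: [0.2, -0.7, -2.1]
opening: 0.228
time: 6.78
eef_pos: [0.4706, -0.3352, 0.4124]
tcp_rot: [0.985, -0.172, -0.002, -0.002]
contact_force: [0.4, -0.0, -1.9]
opening: 0.226
time: 7.45
eef_pos: [0.4709, -0.3347, 0.4124]
tcp_rot: [0.81, -0.586, -0.003, -0.0]
contact_force: [0.8, 0.2, -1.8]
opening: 0.226
time: 7.87
eef_pos: [0.4712, -0.3347, 0.4134]
tcp_rot: [0.726, -0.687, -0.002, 0.0]
contact_force: [0.2, -0.8, -1.6]
opening: 0.226
t 7.87 pos [ 0.4712 -0.3347  0.4134] yaw -86.86 F [ 0.2 -0.8 -1.6] op 0.226
shift mm [  0.9  -1.4 203.4] |d| 203.4 rot [0.17 0.17 3.14]
```

View pics/w4.png

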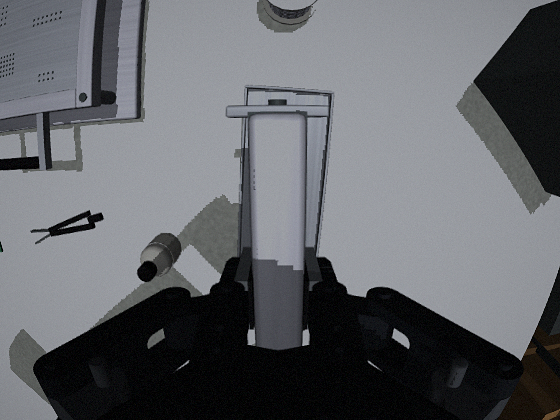

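Beneath the bar the tray's far rim corners show at (247,88) and (333,92). I'll check the tray position against them.

```bash
python3 -c "
from h import *
c=read_camera('wrist')
for uv in [(247,88),(333,92)]: print(bw(c,*uv,.016))
"
```

```text
[ 0.57295023 -0.29337365  0.016     ]
[ 0.5744411  -0.38938514  0.016     ]
```

```bash
python3 -m jog '[{"grip":1,"x":2,"y":0,"z":15,"rx":0,"ry":0,"rz":4},{"grip":1,"x":0,"y":0,"z":30,"rx":0,"ry":0,"rz":0},{"grip":1,"x":0,"y":0,"z":35,"rx":0,"ry":0,"rz":0},{"grip":1,"x":0,"y":0,"z":35,"rx":0,"ry":0,"rz":0},{"grip":1,"x":0,"y":0,"z":30,"rx":0,"ry":0,"rz":0},{"grip":1,"x":0,"y":0,"z":25,"rx":0,"ry":0,"rz":0},{"grip":1,"x":0,"y":0,"z":15,"rx":0,"ry":0,"rz":0},{"grip":1,"x":0,"y":0,"z":0,"rx":0,"ry":0,"rz":0}]'
python3 -c "
from h import *
import cv2
rel([.47,-.337,.202],-91)
for n in ('wrist','scene'):
  c=read_camera(n);cv2.imwrite('pics/%s5.png'%n,c['frame'][:,:,::-1])
  if n=='scene': cv2.imwrite('pics/scene5.png',cv2.resize(c['frame'][110:270,70:270,::-1],None,fx=4,fy=3.7))
"
```

```text
time: 8.63
eef_pos: [0.4704, -0.3354, 0.2257]
tcp_rot: [-0.702, 0.713, 0.005, -0.0]
contact_force: [-1.0, -0.0, -1.6]
opening: 0.228
t 8.63 pos [ 0.4704 -0.3354  0.2257] yaw -90.88 F [-1.  -0.  -1.6] op 0.228
shift mm [ 1.8  0.3 23.7] |d| 23.8 rot [0.4  0.39 0.12]
```

View pics/wrist5.png

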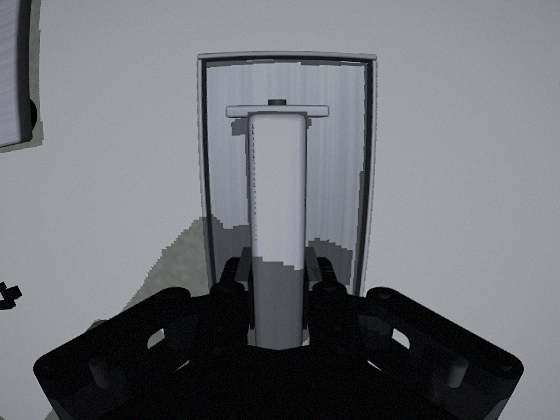

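View pics/scene5.png

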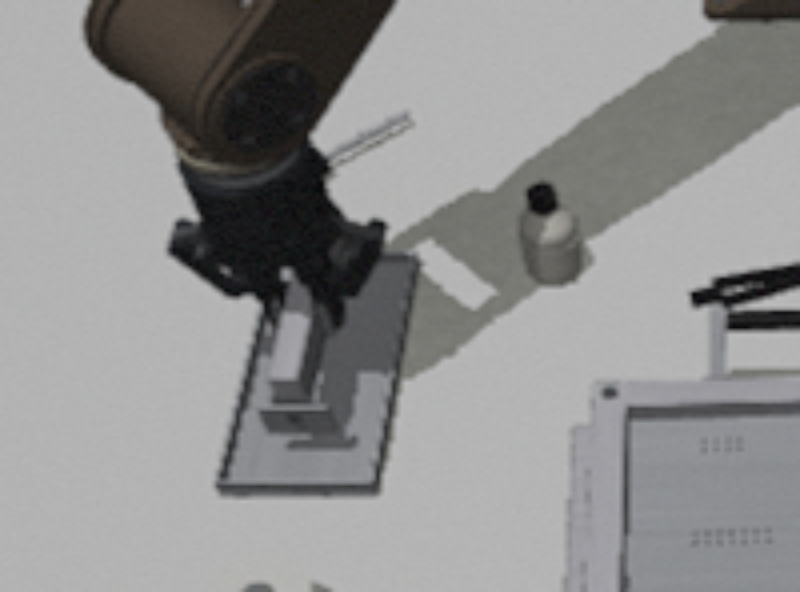

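Over the tray, the foot at (277,111) lies well inside the walls at columns 203 and 370. Now I lower it.

```bash
python3 -m jog '[{"grip":1,"x":3,"y":0,"z":6,"rx":0,"ry":0,"rz":0},{"grip":1,"x":0,"y":0,"z":6,"rx":0,"ry":0,"rz":0},{"grip":1,"x":0,"y":0,"z":4,"rx":0,"ry":0,"rz":0},{"grip":1,"x":0,"y":0,"z":2,"rx":0,"ry":0,"rz":0},{"grip":1,"x":0,"y":0,"z":1,"rx":0,"ry":0,"rz":0},{"grip":1,"x":0,"y":0,"z":0,"rx":0,"ry":0,"rz":0},{"grip":1,"x":0,"y":0,"z":0,"rx":0,"ry":0,"rz":0}]'
python3 -m jog '[{"grip":1,"x":0,"y":0,"z":1,"rx":0,"ry":0,"rz":0},{"grip":1,"x":0,"y":0,"z":1,"rx":0,"ry":0,"rz":0},{"grip":1,"x":0,"y":0,"z":0,"rx":0,"ry":0,"rz":0},{"grip":1,"x":0,"y":0,"z":0,"rx":0,"ry":0,"rz":0}]'
```

```text
time: 9.32
eef_pos: [0.472, -0.3398, 0.2119]
tcp_rot: [-0.701, 0.713, -0.0, -0.0]
contact_force: [0.1, 0.1, -0.9]
opening: 0.226
time: 9.65
eef_pos: [0.472, -0.3397, 0.2097]
tcp_rot: [-0.701, 0.713, 0.0, 0.0]
contact_force: [0.2, -0.2, -2.0]
opening: 0.225
```

```bash
python3 -m jog '[{"grip":1,"x":0,"y":0,"z":2,"rx":0,"ry":0,"rz":0},{"grip":1,"x":0,"y":0,"z":2,"rx":0,"ry":0,"rz":0},{"grip":1,"x":0,"y":0,"z":1,"rx":0,"ry":0,"rz":0},{"grip":1,"x":0,"y":0,"z":0,"rx":0,"ry":0,"rz":0},{"grip":1,"x":0,"y":0,"z":0,"rx":0,"ry":0,"rz":0}]'
python3 -m jog '[{"grip":1,"x":0,"y":0,"z":1,"rx":0,"ry":0,"rz":0},{"grip":1,"x":0,"y":0,"z":1,"rx":0,"ry":0,"rz":0},{"grip":1,"x":0,"y":0,"z":0,"rx":0,"ry":0,"rz":0},{"grip":1,"x":0,"y":0,"z":0,"rx":0,"ry":0,"rz":0}]'
```

```text
time: 10.07
eef_pos: [0.4719, -0.3397, 0.2045]
tcp_rot: [-0.701, 0.713, 0.0, -0.0]
contact_force: [-0.7, -0.1, -2.0]
opening: 0.228
time: 10.4
eef_pos: [0.472, -0.3397, 0.2026]
tcp_rot: [-0.701, 0.713, 0.0, 0.0]
contact_force: [-0.4, 0.7, -0.6]
opening: 0.227
```

```bash
python3 -m jog '[{"grip":1,"x":0,"y":0,"z":1,"rx":0,"ry":0,"rz":0},{"grip":1,"x":0,"y":0,"z":0,"rx":0,"ry":0,"rz":0},{"grip":1,"x":0,"y":0,"z":0,"rx":0,"ry":0,"rz":0}]'
```

```text
time: 10.65
eef_pos: [0.4721, -0.3399, 0.202]
tcp_rot: [-0.701, 0.713, -0.0, -0.0]
contact_force: [-0.7, 0.1, 0.1]
opening: 0.228
```

The weight is off the tool at z = 0.202, which is the expected floor contact. I release it.

```bash
python3 -m jog '[{"grip":0.6,"x":0,"y":0,"z":0,"rx":0,"ry":0,"rz":0},{"grip":0.4,"x":0,"y":0,"z":0,"rx":0,"ry":0,"rz":0},{"grip":0.1,"x":0,"y":0,"z":0,"rx":0,"ry":0,"rz":0},{"grip":0,"x":0,"y":0,"z":0,"rx":0,"ry":0,"rz":0},{"grip":0,"x":0,"y":0,"z":0,"rx":0,"ry":0,"rz":0},{"grip":0,"x":0,"y":0,"z":0,"rx":0,"ry":0,"rz":0}]'
python3 -m jog '[{"grip":0,"x":0,"y":0,"z":-10,"rx":0,"ry":0,"rz":0},{"grip":0,"x":0,"y":0,"z":-20,"rx":0,"ry":0,"rz":0},{"grip":0,"x":0,"y":0,"z":-35,"rx":0,"ry":0,"rz":0},{"grip":0,"x":0,"y":0,"z":-35,"rx":0,"ry":0,"rz":0},{"grip":0,"x":0,"y":0,"z":-35,"rx":0,"ry":0,"rz":0},{"grip":0,"x":0,"y":0,"z":-25,"rx":0,"ry":0,"rz":0},{"grip":0,"x":0,"y":0,"z":0,"rx":0,"ry":0,"rz":0},{"grip":0,"x":0,"y":0,"z":0,"rx":0,"ry":0,"rz":0}]'
python3 -c "
from h import *
import cv2
rel([.494,-.0165,.32],1.6)
for n in ('wrist','scene'):
  c=read_camera(n);cv2.imwrite('pics/%s6.png'%n,c['frame'][:,:,::-1])
"
```

```text
time: 11.15
eef_pos: [0.472, -0.3398, 0.2018]
tcp_rot: [-0.701, 0.713, -0.0, -0.0]
contact_force: [-0.8, 0.5, -0.0]
opening: 1.003
time: 11.82
eef_pos: [0.4723, -0.34, 0.365]
tcp_rot: [-0.701, 0.713, -0.003, -0.0]
contact_force: [0.3, -0.4, -0.7]
opening: 1.001
t 11.82 pos [ 0.4723 -0.34    0.365 ] yaw -90.92 F [ 0.3 -0.4 -0.7] op 1.001
shift mm [-324.   -16.4   43.8] |d| 327.3 rot [ 1.000e-02 -3.600e-01 -9.252e+01]
```

View pics/wrist6.png

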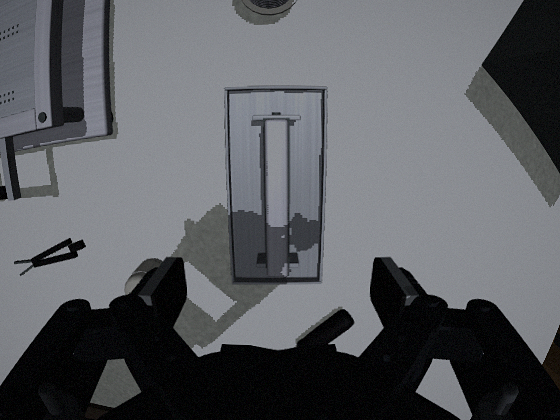

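View pics/scene6.png

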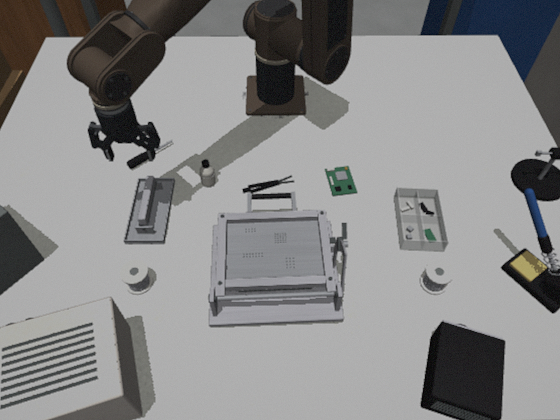

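The squeegee stands upright and centred in the tray at wrist pixel (277,195), between walls at 228–325. Now I'll estimate the index angle from the scene and top views.

Run:
```python
from h import *
import cv2
y=np.radians(1.6); ex=np.array([np.cos(y),np.sin(y),0]); ey=np.array([-np.sin(y),np.cos(y),0]); H=np.array([.769,-.0085,.085])
def tip(a,r=.144,l=.146): return H+ey*l-ex*r*np.cos(a)+np.array([0,0,r*np.sin(a)])
for n,b,k in(("scene",(310,200,370,310),6),("top",(205,115,265,205),6)):
    c=read_camera(n);x0,y0,x1,y1=b
    im=cv2.resize(c["frame"][y0:y1,x0:x1,::-1],None,fx=k,fy=k,interpolation=cv2.INTER_CUBIC)
    im=cv2.convertScaleAbs(im,alpha=1.6); raw=im.copy()
    for a in np.arange(0,1.31,.1):
        p=((pj(c,tip(a))-[x0,y0]+.5)*k).astype(int)
        cv2.circle(im,tuple(int(v) for v in p),3,(0,0,255),-1)
        if round(a*10)%2==0: cv2.putText(im,"%.1f"%a,(int(p[0])+6,int(p[1])+4),0,.4,(255,0,0),1)
    cv2.imwrite(f"pics/i_{n}.png",np.hstack([raw,im])[:600])
```

View pics/i_scene.png

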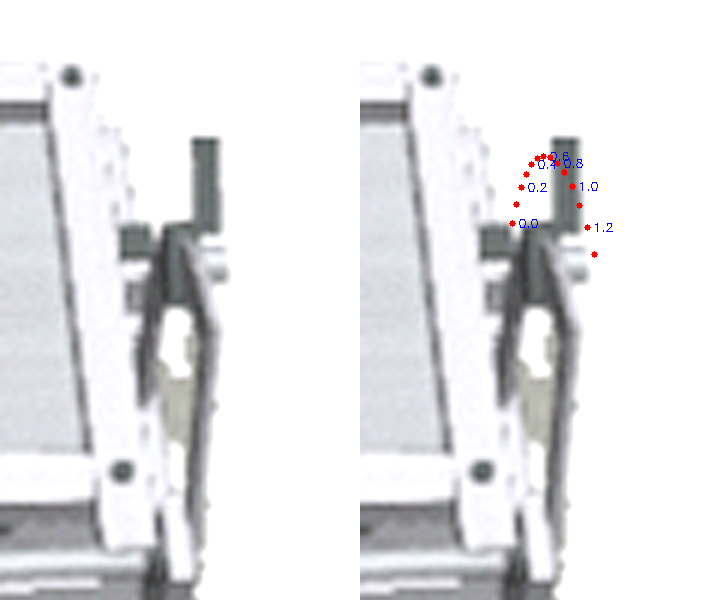

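View pics/i_top.png

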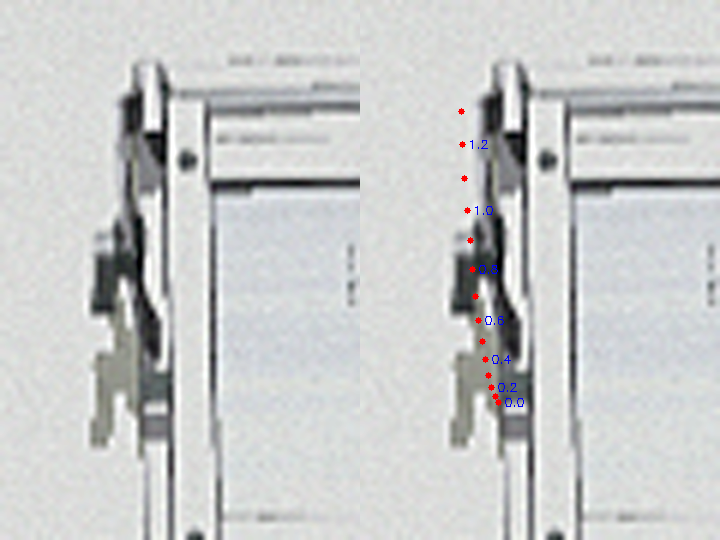

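```bash
cat >> h.py <<'E'
y_=np.radians(1.6); EX=np.array([np.cos(y_),np.sin(y_),0]); EY=np.array([-np.sin(y_),np.cos(y_),0]); HG=np.array([.769,-.0085,.085])
def tri(L):
    A=[];b=[]
    for c,(u,v) in L:
        K,R,t=c["intrinsics"],c["R"],c["t"]
        d=R.T@np.linalg.solve(K,[u,v,1.]);d/=np.linalg.norm(d);o=-R.T@t
        M=np.eye(3)-np.outer(d,d);A.append(M);b.append(M@o)
    A=np.vstack(A);b=np.hstack(b);x=np.linalg.lstsq(A,b,rcond=None)[0]
    return x,np.linalg.norm(A@x-b)
def rp(X):
    d=X-HG; r=-d@EX; return "r %.4f lat %.4f ang %.3f"%(np.hypot(r,d[2]),d@EY,np.arctan2(d[2],r))
E
python3 - <<'E'
from h import *
T=read_camera("top");S=read_camera("scene")
def q(t,s): 
    x,e=tri([(T,(205+t[0]/6-.5,115+t[1]/6-.5)),(S,(310+s[0]/6-.5,200+s[1]/6-.5))]);print(x.round(4),"res",round(e,4),rp(x))
print("strip front");q((106,312),(205,138))
print("strip back");q((106,255),(205,232))
print("knob");q((103,238),(215,262))
print("pointer front tip");q((140,402),(152,225))
E
```

```text
strip front
[0.6475 0.1393 0.1795] res 0.0012 r 0.1506 lat 0.1511 ang 0.678
strip back
[0.6763 0.1399 0.1619] res 0.001 r 0.1172 lat 0.1509 ang 0.715
knob
[0.6853 0.1426 0.1559] res 0.0001 r 0.1065 lat 0.1534 ang 0.729
pointer front tip
[0.6214 0.1329 0.0845] res 0.0005 r 0.1435 lat 0.1454 ang -0.003
```

```bash
python3 -m jog '[{"grip":0.4,"x":-20,"y":-1,"z":0,"rx":0,"ry":0,"rz":0},{"grip":0.4,"x":-35,"y":-2,"z":0,"rx":0,"ry":0,"rz":0},{"grip":0.4,"x":-40,"y":-2,"z":0,"rx":0,"ry":0,"rz":0},{"grip":0.4,"x":-40,"y":-2,"z":0,"rx":0,"ry":0,"rz":0},{"grip":0.4,"x":-40,"y":-2,"z":0,"rx":0,"ry":0,"rz":0},{"grip":0.4,"x":-40,"y":-2,"z":0,"rx":0,"ry":0,"rz":0},{"grip":0.4,"x":-40,"y":-2,"z":0,"rx":0,"ry":0,"rz":0},{"grip":0.4,"x":-35,"y":-2,"z":0,"rx":0,"ry":0,"rz":0}]'
python3 -m jog '[{"grip":0.4,"x":-24,"y":-1,"z":0,"rx":0,"ry":0,"rz":-3},{"grip":0.4,"x":-10,"y":0,"z":0,"rx":0,"ry":0,"rz":-6},{"grip":0.4,"x":0,"y":0,"z":0,"rx":0,"ry":0,"rz":-7},{"grip":0.4,"x":0,"y":0,"z":0,"rx":0,"ry":0,"rz":-7},{"grip":0.4,"x":0,"y":0,"z":0,"rx":0,"ry":0,"rz":-7},{"grip":0.4,"x":0,"y":0,"z":0,"rx":0,"ry":0,"rz":-7},{"grip":0.4,"x":0,"y":0,"z":0,"rx":0,"ry":0,"rz":-7},{"grip":0.4,"x":0,"y":0,"z":0,"rx":0,"ry":0,"rz":-7}]'
python3 -m jog '[{"grip":0.4,"x":0,"y":0,"z":0,"rx":0,"ry":0,"rz":-7},{"grip":0.4,"x":0,"y":0,"z":0,"rx":0,"ry":0,"rz":-7},{"grip":0.4,"x":0,"y":0,"z":0,"rx":0,"ry":0,"rz":-7},{"grip":0.4,"x":0,"y":0,"z":0,"rx":0,"ry":0,"rz":-7},{"grip":0.4,"x":0,"y":0,"z":0,"rx":0,"ry":0,"rz":-7},{"grip":0.4,"x":0,"y":0,"z":0,"rx":0,"ry":0,"rz":-6.5},{"grip":0.4,"x":0,"y":0,"z":0,"rx":0,"ry":0,"rz":0},{"grip":0.4,"x":0,"y":0,"z":0,"rx":0,"ry":0,"rz":0}]'
python3 -c "
from h import *
import cv2
rel([.4935,-.017,.24],1.6)
c=read_camera('wrist');cv2.imwrite('pics/w7.png',c['frame'][:,:,::-1])
"
```

```text
time: 12.78
eef_pos: [0.4911, -0.0478, 0.3608]
tcp_rot: [-0.701, 0.713, 0.001, -0.0]
contact_force: [0.3, 0.3, 0.4]
opening: 0.606
time: 13.45
eef_pos: [0.4925, -0.016, 0.3607]
tcp_rot: [0.941, -0.338, -0.001, 0.0]
contact_force: [-0.8, -0.1, 0.0]
opening: 0.604
time: 14.12
eef_pos: [0.4926, -0.016, 0.3609]
tcp_rot: [1.0, 0.012, -0.001, -0.0]
contact_force: [0.2, 0.7, 0.2]
opening: 0.604
t 14.12 pos [ 0.4926 -0.016   0.3609] yaw 1.41 F [0.2 0.7 0.2] op 0.604
shift mm [  1.1   1.  120.9] |d| 120.9 rot [-0.02  0.09 -0.19]
```

View pics/w7.png

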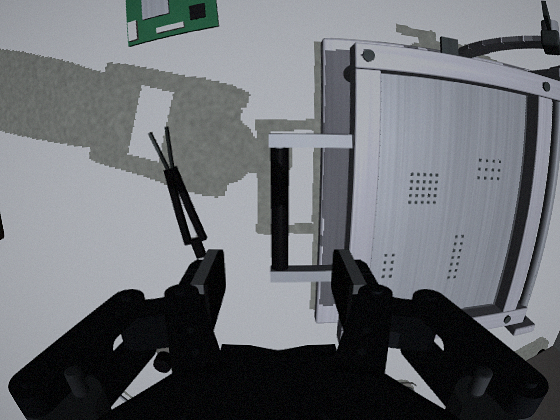

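The handle at column 280 lies midway between the fingers at columns 222 and 335.

```bash
python3 -c "
from h import *
c=read_camera('wrist')
for uv in [(280,148),(279.5,268)]: print(bw(c,*uv,.09))
"
```

```text
[0.49242401 0.03160719 0.09      ]
[ 0.49454374 -0.06516505  0.09      ]
```

```bash
python3 -m jog '[{"grip":0.4,"x":1,"y":2,"z":20,"rx":0,"ry":0,"rz":0},{"grip":0.4,"x":0,"y":0,"z":25,"rx":0,"ry":0,"rz":0},{"grip":0.4,"x":0,"y":0,"z":25,"rx":0,"ry":0,"rz":0},{"grip":0.4,"x":0,"y":0,"z":20,"rx":0,"ry":0,"rz":0},{"grip":0.4,"x":0,"y":0,"z":15,"rx":0,"ry":0,"rz":0},{"grip":0.4,"x":0,"y":0,"z":10,"rx":0,"ry":0,"rz":0},{"grip":0.4,"x":0,"y":0,"z":6,"rx":0,"ry":0,"rz":0},{"grip":0.4,"x":0,"y":0,"z":0,"rx":0,"ry":0,"rz":0}]'
```

```text
time: 14.88
eef_pos: [0.4934, -0.018, 0.2396]
tcp_rot: [1.0, 0.013, -0.001, -0.0]
contact_force: [-1.1, -0.4, 0.0]
opening: 0.601
```

```bash
python3 -m jog '[{"grip":0.6,"x":0,"y":0,"z":0,"rx":0,"ry":0,"rz":0},{"grip":1,"x":0,"y":0,"z":0,"rx":0,"ry":0,"rz":0},{"grip":1,"x":0,"y":0,"z":0,"rx":0,"ry":0,"rz":0},{"grip":1,"x":0,"y":0,"z":0,"rx":0,"ry":0,"rz":0},{"grip":1,"x":0,"y":0,"z":0,"rx":0,"ry":0,"rz":0},{"grip":1,"x":0,"y":0,"z":0,"rx":0,"ry":0,"rz":0}]' 60
python3 -c "
from h import *
import cv2
rel([.4935,-.017,.24],1.6)
c=read_camera('wrist');cv2.imwrite('pics/w8.png',c['frame'][:,:,::-1])
"
```

```text
time: 15.38
eef_pos: [0.4936, -0.0181, 0.2419]
tcp_rot: [1.0, 0.014, -0.001, 0.0]
contact_force: [-5.0, -1.5, 4.8]
opening: 0.14
t 15.38 pos [ 0.4936 -0.0181  0.2419] yaw 1.61 F [-5.  -1.5  4.8] op 0.14
shift mm [-0.1 -1.2  1.9] |d| 2.2 rot [0.03 0.1  0.01]
```

View pics/w8.png

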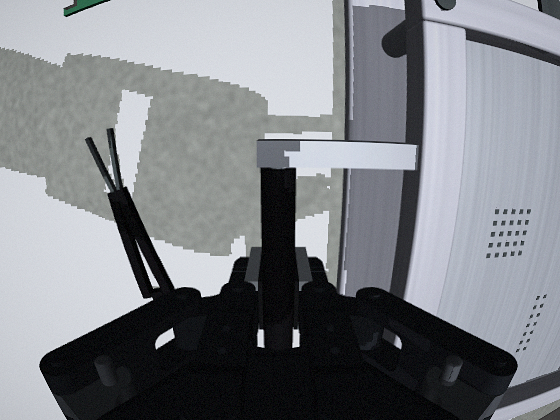

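```bash
python3 -m jog '[{"grip":1,"x":0,"y":0,"z":-5.5,"rx":0,"ry":0,"rz":0},{"grip":1,"x":0.3,"y":0,"z":-8,"rx":0,"ry":0,"rz":0},{"grip":1,"x":0.7,"y":0,"z":-9.5,"rx":0,"ry":0,"rz":0},{"grip":1,"x":1,"y":0,"z":-9.6,"rx":0,"ry":0,"rz":0},{"grip":1,"x":1.3,"y":0,"z":-9.6,"rx":0,"ry":0,"rz":0},{"grip":1,"x":1.6,"y":0,"z":-9.5,"rx":0,"ry":0,"rz":0},{"grip":1,"x":2,"y":0,"z":-9.5,"rx":0,"ry":0,"rz":0},{"grip":1,"x":2.3,"y":0,"z":-9.3,"rx":0,"ry":0,"rz":0}]'
```

```text
time: 16.1
eef_pos: [0.5027, -0.0178, 0.3121]
tcp_rot: [1.0, 0.014, -0.001, 0.0]
contact_force: [-4.0, -3.5, -2.4]
opening: 0.141
```

```bash
python3 -m jog '[{"grip":1,"x":2.6,"y":0,"z":-9.3,"rx":0,"ry":0,"rz":0},{"grip":1,"x":3,"y":0,"z":-9.2,"rx":0,"ry":0,"rz":0},{"grip":1,"x":3.3,"y":0,"z":-9.1,"rx":0,"ry":0,"rz":0},{"grip":1,"x":3.6,"y":0,"z":-8.9,"rx":0,"ry":0,"rz":0},{"grip":1,"x":3.9,"y":0,"z":-8.8,"rx":0,"ry":0,"rz":0},{"grip":1,"x":4.2,"y":0,"z":-8.6,"rx":0,"ry":0,"rz":0},{"grip":1,"x":4.5,"y":0,"z":-8.5,"rx":0,"ry":0,"rz":0},{"grip":1,"x":4.8,"y":0,"z":-8.4,"rx":0,"ry":0,"rz":0}]'
python3 -c "
from h import *
import cv2
rel([.4935,-.017,.24],1.6)
for n in ('wrist','scene'):
  c=read_camera(n);cv2.imwrite('pics/%s9.png'%n,c['frame'][:,:,::-1])
"
```

```text
time: 16.77
eef_pos: [0.5327, -0.017, 0.3833]
tcp_rot: [1.0, 0.014, -0.001, 0.0]
contact_force: [-5.2, -2.2, -0.2]
opening: 0.137
t 16.77 pos [ 0.5327 -0.017   0.3833] yaw 1.59 F [-5.2 -2.2 -0.2] op 0.137
shift mm [-38.9  -1.1 143.4] |d| 148.6 rot [ 0.03  0.11 -0.01]
```

View pics/wrist9.png

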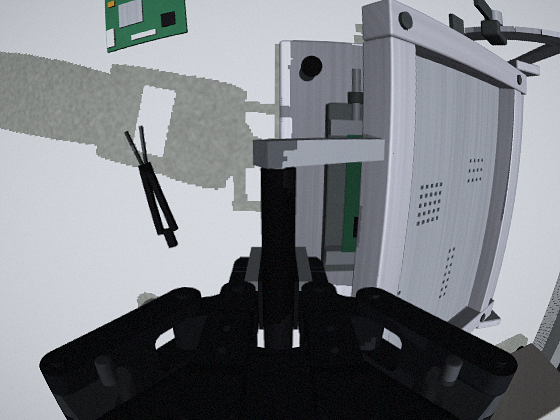

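View pics/scene9.png

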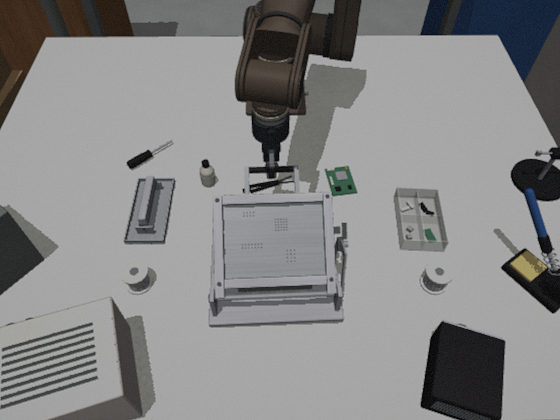

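The frame rises with the handle firmly held at (278,210), and the pointer at (455,20) is still short of the rider at (490,20). I continue slowly.

```bash
python3 -m jog '[{"grip":1,"x":4.4,"y":0,"z":-7,"rx":0,"ry":0,"rz":0},{"grip":1,"x":4.5,"y":0,"z":-6.9,"rx":0,"ry":0,"rz":0},{"grip":1,"x":4.8,"y":0,"z":-6.7,"rx":0,"ry":0,"rz":0},{"grip":1,"x":5,"y":0,"z":-6.6,"rx":0,"ry":0,"rz":0},{"grip":1,"x":0,"y":0,"z":0,"rx":0,"ry":0,"rz":0},{"grip":1,"x":0,"y":0,"z":0,"rx":0,"ry":0,"rz":0}]'
python3 -c "
from h import *
import cv2
s=get_state();p=s['eef_pos']-[0,0,.155];print(rp(p))
for n,b,k in (('wrist',(420,0,560,100),5),('scene',(310,200,370,300),6),('top',(205,115,265,205),6)):
  c=read_camera(n);x0,y0,x1,y1=b
  cv2.imwrite('pics/%s10.png'%n,cv2.convertScaleAbs(cv2.resize(c['frame'][y0:y1,x0:x1,::-1],None,fx=k,fy=k,interpolation=cv2.INTER_CUBIC),alpha=1.6))
"
```

```text
time: 17.37
eef_pos: [0.5515, -0.0165, 0.4111]
tcp_rot: [1.0, 0.014, -0.0, 0.0]
contact_force: [-5.9, -3.0, 1.0]
opening: 0.14
r 0.2768 lat -0.0019 ang 0.666
```

View pics/wrist10.png

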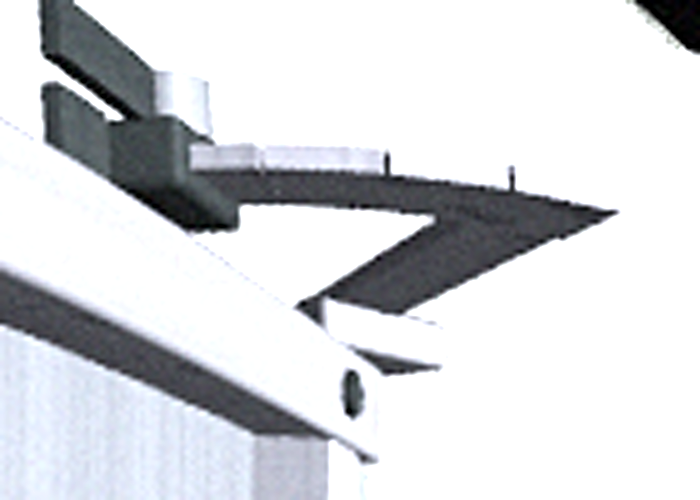

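View pics/scene10.png

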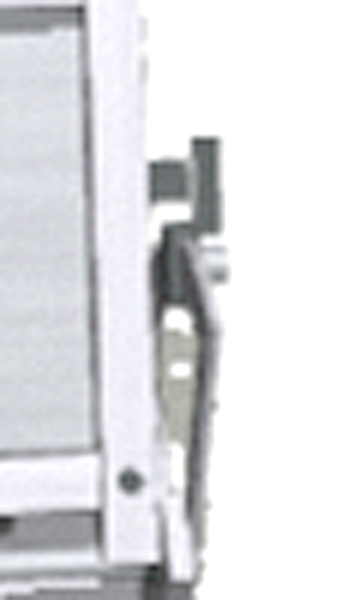

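View pics/top10.png

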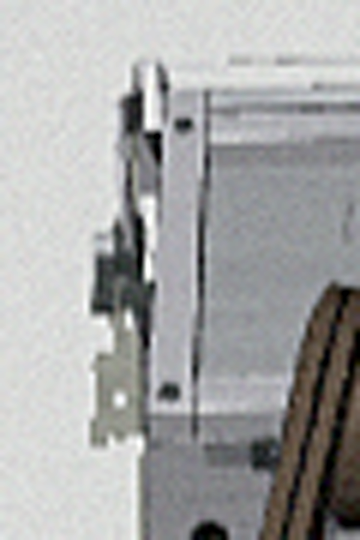

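The wrist crop shows the pointer plate with its front edge at (42,85–140) and the index tongue front edge at (42,0–52). I'll triangulate both with the scene view to compare their angles.

```bash
cat >> h.py <<'E'
def ray(c,u,v,fish):
    K,R,t=c["intrinsics"],c["R"],c["t"]
    q=np.array([(u-K[0,2])/K[0,0],(v-K[1,2])/K[1,1]])
    if fish:
        th=np.hypot(*q); d=np.r_[np.sin(th)*q/th,np.cos(th)]
    else: d=np.r_[q,1.]
    d=R.T@d; return -R.T@t,d/np.linalg.norm(d)
def trr(L):
    A=np.vstack([np.eye(3)-np.outer(d,d) for o,d in L]);b=np.hstack([(np.eye(3)-np.outer(d,d))@o for o,d in L])
    x=np.linalg.lstsq(A,b,rcond=None)[0];return x,np.linalg.norm(A@x-b)
E
python3 - <<'E'
from h import *
S=read_camera("scene");W=read_camera("wrist")
def q(n,w,s):
    x,e=trr([ray(W,420+w[0]/5-.4,w[1]/5-.4,1),ray(S,310+s[0]/6-.4,200+s[1]/6-.4,0)]);print(n,x.round(4),"res",round(e,4),rp(x))
q("idx front inner",(42,52),(192,138))
q("ptr front outer",(42,85),(188,158))
q("idx back inner",(152,112),(192,230))
q("ptr back outer",(110,122),(188,200))
q("ptr front inner?",(42,140),(150,158))
E
```

```text
idx front inner [0.6464 0.1357 0.1774] res 0.0005 r 0.1503 lat 0.1476 ang 0.662
ptr front outer [0.6499 0.1343 0.1697] res 0.0012 r 0.1429 lat 0.1460 ang 0.634
idx back inner [0.6737 0.1361 0.1594] res 0.0012 r 0.1177 lat 0.1472 ang 0.684
ptr back outer [0.6641 0.1333 0.1635] res 0.0015 r 0.1279 lat 0.1447 ang 0.661
ptr front inner? [0.6493 0.1229 0.1704] res 0.0023 r 0.1440 lat 0.1347 ang 0.635
```

Both pairs of edges put the pointer about 0.025 rad below the index, which agrees with the first estimate of 0.69. I make a small final raise.

```bash
python3 -m jog '[{"grip":1,"x":2.1,"y":0,"z":-2.7,"rx":0,"ry":0,"rz":0},{"grip":1,"x":2.2,"y":0,"z":-2.7,"rx":0,"ry":0,"rz":0},{"grip":1,"x":0,"y":0,"z":0,"rx":0,"ry":0,"rz":0},{"grip":1,"x":0,"y":0,"z":0,"rx":0,"ry":0,"rz":0},{"grip":1,"x":0,"y":0,"z":0,"rx":0,"ry":0,"rz":0},{"grip":1,"x":0,"y":0,"z":0,"rx":0,"ry":0,"rz":0},{"grip":1,"x":0,"y":0,"z":0,"rx":0,"ry":0,"rz":0},{"grip":1,"x":0,"y":0,"z":0,"rx":0,"ry":0,"rz":0}]'
python3 -c "
from h import *
import cv2
s=get_state();p=s['eef_pos']-[0,0,.155];print(rp(p))
for n,b,k in (('wrist',(420,0,560,100),5),('scene',(310,200,370,300),6)):
  c=read_camera(n);x0,y0,x1,y1=b
  if n=='scene': cv2.imwrite('pics/sc11.png',c['frame'][:,:,::-1])
  cv2.imwrite('pics/%s11.png'%n,cv2.convertScaleAbs(cv2.resize(c['frame'][y0:y1,x0:x1,::-1],None,fx=k,fy=k,interpolation=cv2.INTER_CUBIC),alpha=1.6))
"
```

```text
time: 18.28
eef_pos: [0.5554, -0.0164, 0.4157]
tcp_rot: [1.0, 0.014, -0.001, 0.0]
contact_force: [-6.0, -2.4, 1.9]
opening: 0.142
r 0.2767 lat -0.0019 ang 0.688
```

View pics/wrist11.png

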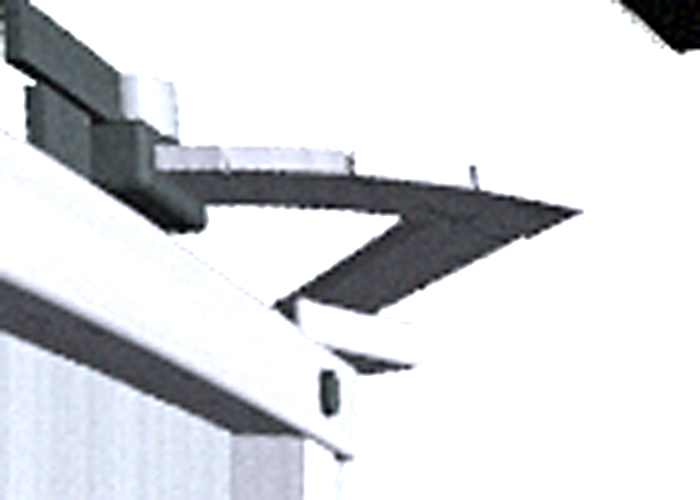

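View pics/scene11.png

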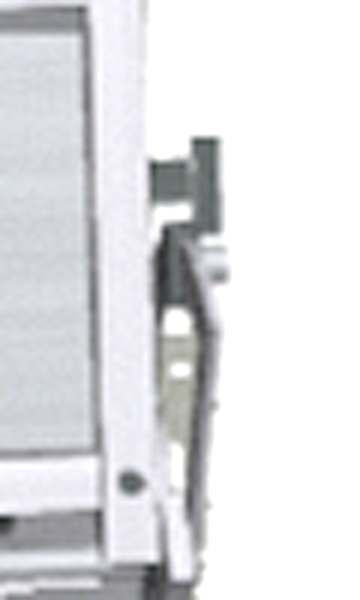

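View pics/sc11.png

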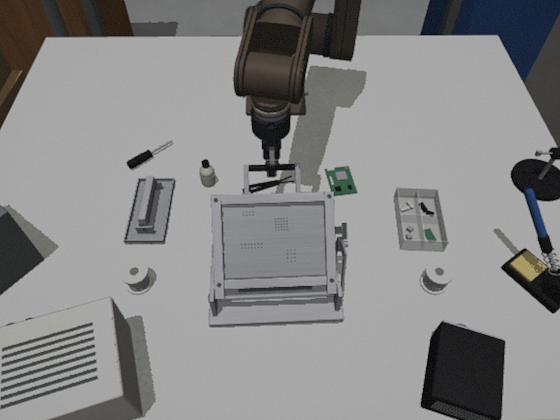

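In the wrist crop the pointer's outer edge now meets the inner edge of the index tongue, from (28,88) to (95,122), and the gap seen earlier has closed. The squeegee stands in the tray at scene pixel (148,203) and the other items are where they were. I'm handing in.

```bash
python3 -m jog '[{"grip":1,"x":0,"y":0,"z":0,"rx":0,"ry":0,"rz":0},{"grip":1,"x":0,"y":0,"z":0,"rx":0,"ry":0,"rz":0},{"grip":1,"x":0,"y":0,"z":0,"rx":0,"ry":0,"rz":0},{"grip":1,"x":0,"y":0,"z":0,"rx":0,"ry":0,"rz":0}]'
python3 -c "
from h import *
s=get_state();print(rp(s['eef_pos']-[0,0,.155]),s['dq'].round(4))
print(sign_off())"
```

```text
time: 18.72
eef_pos: [0.5554, -0.0164, 0.4157]
tcp_rot: [1.0, 0.014, -0.001, 0.0]
contact_force: [-5.0, -2.9, 2.1]
opening: 0.138
r 0.2767 lat -0.0019 ang 0.688 [ 0.001  -0.0002  0.0006  0.0009  0.0016 -0.0009]
the job is handed in; nothing more can be done
None
```

The squeegee stands in the drip tray, and the arm is holding the stencil frame by its front handle at the index. I handed the job in at 18.7 s; `sign_off()` gives no verdict.

- **Squeegee:** I lifted it off the stencil with the frame down, turned it to lie along the tray and let go once its weight was off the tool. The wrist picture after release shows it upright and centred in the tray, and the last scene picture shows it unchanged.
- **Frame:** From the gripper position the frame angle is about 0.688 rad. My image estimates of the index lie between 0.66 and 0.72, with a best value near 0.69.
- **Alignment:** Before a last raise of about 0.025 rad, triangulation put the pointer that much low. Afterwards the pointer and index edges meet in the wrist view.
- **Holding:** The grip is set to 60 N with the jaws stopped on the sleeve, and the arm's joint speeds are near zero. The wrist sensor's vertical force read about +2 N rather than a clear 4 N load. The sideways force was about 5 N along x and 3 N along y, so the arm is also pulling slightly on the hinge.
- **Disagreements:** The scene and top cameras differed by up to 11 mm along x on the tray and squeegee, so I used the wrist camera for the final positions.
- **Other items:** Nothing else on the bench, including the index, looks moved in the last scene picture; I did not measure their positions.

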